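Reset the studio desk: each piece of gear back on its own outline

ROBOT

A 7-joint arm with a two-finger parallel gripper is mounted at the origin on the work surface. World frame = base frame: x ahead of the robot, y to its left, z up, the work surface at z = 0. Lengths are in mm, angles in degrees, forces in N, time in s.
With the tool pointing down it reaches from about 425 to 925 mm from the base axis. Payload 6.8 kg.
Tool frame: the origin (TCP) lies on the centre line of the jaws, within the pads' length; the fingertips stand 17 mm ahead of it and the grasp point (between the pads) lies 2 mm behind it; z points along the fingers, y is the line along which they close (so a half turn about z gives the same grasp; the last joint's range is limited). The gripper opens to 85 mm and grips with 20 to 120 N. Pads are 22 mm wide; open, the fingers measure 114 mm over their backs; the gripper's body (76 mm by 85 mm) begins 54 mm behind the grasp point. The pads swing forward as they close: fully open they stand 13 mm farther back than shut.
Start: joints at [62.389, 27.33, 1.283, 89.118, -0.659, 63.558, -4.761], TCP at [246.49, -628.402, 248.308] pointing down, gripper open.
Joint ranges: [-169.35, 169.35], [-19.33, 120.38], [-80.79, 83.38], [13.8, 139.57], [-78.32, 258.32], [9.67, 109.79], [-169.56, 169.56]. Speed limits (degrees/s): [136.94, 136.94, 180, 180, 180, 180, 180].

INTERFACE

Orientations are given as [roll, pitch, yaw] about the fixed x, y, z axes, in that order (R = Rz(yaw) Ry(pitch) Rx(roll)).
In Python, from workcell import env gives the robot as it stands. Calls block until the motion is done:
- env.movep(position, orientation): joint-space move of the TCP to a pose.
- env.servo_line(position, frame=None, vel=150, contact_N=None): straight line of the TCP; frame=None keeps the orientation; vel is the mean speed in mm/s. With contact_N (N) it stops when the force on the tool has changed by that much, and returns True; else False.
- env.move_j(angles): joint-space move.
- env.open() and env.close(force=None): open the fingers fully, or close them until they stop; force is the grip in N (None keeps the last).
- env.sleep(seconds).
- env.inverse_kinematics(position, orientation): joint angles nearest the present ones, or None.
- env.read_camera(name): name is "scene" or "top"; returns the picture (400x640x3 uint8, blue, green, red); there is no depth.
- env.camera_info(name): a dict with "K" (3x3 intrinsics, pixels), "R" (3x3) and "t" (3): a world point X has camera coordinates R X + t. Camera axes: x right, y down, z forward; pixel columns grow to the right and rows downward; lengths in mm; the calibration is good to about 2 mm. A picture is of the moment at which its call begins. camera_info takes no time and is no camera call.
A pose or a line that the arm cannot do raises env.Unreachable and nothing moves.
- env.hand_in(): hands the job in; it is judged then, once.
Readings, each from a call of its own:
- env.current_time(): time.
- env.current_joints(): joint angles.
- env.current_qvel(): joint speeds.
- env.current_joint_efforts(): joint torques, N m.
- env.current_position(): TCP position.
- env.current_orientation(): TCP orientation.
- env.current_force(): force on the tool from outside, world axes, zero at the start.
- env.current_moment(): the same for the moment, N m.
- env.current_gripper_width(): finger opening in mm.
- env.current_grip_force(): force on a finger pad.
Only numpy, scipy, OpenCV 4.12 (cv2) and the standard library are available. Lean on these libraries where they do the work, as an engineer would, in place of code of your own. Each camera call takes 0.05 s, during which the arm holds its last target. There are 200 camera calls.

TASK

Get the studio desk ready for the next session: put the sound recorder, the belt-pack transmitter, the footswitch and the round volume control each on the rubber pad whose pale outline has its shape and size, right way up, centred on the outline and squared up with it (either way round will do). Set each one down gently, do not drop it, and leave the cup and the tin standing where they are.

Things in the scene. Friction and masses are not known exactly. Their poses are not given: they have to be found in the camera images.
- recorder_mid (a point): Handheld sound recorder: the longer black oblong box, 110 mm long (own y) x 44 mm wide (own x) x 28 mm high, about 0.13 to 0.25 kg, with a small screen, six grey buttons and, near one end, two round steel microphone capsules. It stands on the table on its underside. The point is its centre, half-way up; z up, y along its length.
- beltpack_mid (a point): Belt-pack radio transmitter: the shorter black oblong box, 70 mm long (own y) x 36 mm wide (own x) x 26 mm high, about 0.08 to 0.17 kg, with a small screen and two small round sockets (they stand 2 mm above the top). It stands on the table on its underside. The point is its centre, half-way up; z up, y along its length.
- footswitch_mid (a point): Footswitch: black square box, 58 x 58 mm, 32 mm high, about 0.17 to 0.35 kg, with a round steel push button 20 mm across standing 5 mm above the middle of its top. It stands on the table on its underside. The point is its centre, half-way up; z up, x and y square to its sides.
- dial_mid (a point): Desktop volume control: black round puck 58 mm across, 32 mm high, about 0.17 to 0.35 kg, with a slightly smaller dark steel dial 3 mm high on top. It stands on the table on its underside. The point is its centre, half-way up; z up.
- pad_long_top (a point): The recorder's pad. Fixed flat pad of dark rubber 136 (own y) x 70 (own x) mm, 4 mm thick, lying on the table; in its middle the pale filled outline of the longer oblong, 112 x 46 mm. The point is the centre of the pad's top face (4 mm above the table), which is also the centre of the outline; z up, y along the outline's length.
- pad_short_top (a point): The belt-pack's pad. Fixed flat pad of dark rubber 96 (own y) x 62 (own x) mm, 4 mm thick, lying on the table; in its middle the pale filled outline of the shorter oblong, 72 x 38 mm. The point is the centre of the pad's top face (4 mm above the table), which is also the centre of the outline; z up, y along the outline's length.
- pad_square_top (a point): The footswitch's pad. Fixed flat pad of dark rubber 84 x 84 mm, 4 mm thick, lying on the table; in its middle the pale filled outline of a square, 60 x 60 mm. The point is the centre of the pad's top face (4 mm above the table), which is also the centre of the outline; z up, x and y square to the outline's sides.
- pad_round_top (a point): The volume control's pad. Fixed flat pad of dark rubber 84 x 84 mm, 4 mm thick, lying on the table; in its middle the pale filled outline of a circle, 60 mm across. The point is the centre of the pad's top face (4 mm above the table), which is also the centre of the outline; z up.
- cup_mid (a point): Bystander: loose white ceramic cup without a handle, 64 mm across the rim, 62 mm high. The point is on its axis, half-way up.
- tin_mid (a point): Bystander: loose plain aluminium tin for plectrums, 48 mm across, 45 mm high. The point is on its axis, half-way up.
Things that resemble listed ones, but are neither listed nor needed, are in the scene too. What is shaped like the part that bears pad_long_top but blue or yellow is not meant.

How it is judged (in metres and radians):
At the end, for the whole second after the job is handed in: Each of the four things lies flat and the right way up on its own pad, its centre within 12 mm of the outline's centre, the recorder, belt-pack and footswitch turned within 0.22 rad of their outlines (half turns allowed, quarter turns too for the footswitch), all released and at rest (horizontal distance between recorder_mid and pad_long_top below 0.012 m and z of recorder_mid in the frame of pad_long_top between 0.01 and 0.018 m and angle between each of recorder_mid, beltpack_mid, footswitch_mid, dial_mid's own z axis and vertical below 0.12 rad and linear speed of each of recorder, beltpack, footswitch, dial below 0.02 m/s and angular speed of each of recorder, beltpack, footswitch, dial below 0.2 rad/s and angle between the y axis of recorder_mid and the y axis of pad_long_top, either way round below 0.22 rad and horizontal distance between beltpack_mid and pad_short_top below 0.012 m and z of beltpack_mid in the frame of pad_short_top between 0.009 and 0.017 m and angle between the y axis of beltpack_mid and the y axis of pad_short_top, either way round below 0.22 rad and horizontal distance between footswitch_mid and pad_square_top below 0.012 m and z of footswitch_mid in the frame of pad_square_top between 0.012 and 0.02 m and (angle between the y axis of footswitch_mid and the y axis of pad_square_top, either way round below 0.22 rad or angle between the y axis of footswitch_mid and the x axis of pad_square_top, either way round below 0.22 rad) and horizontal distance between dial_mid and pad_round_top below 0.012 m and z of dial_mid in the frame of pad_round_top between 0.012 and 0.02 m); the robot touches nothing.
It fails at once if a piece of gear is dropped or thrown: it moves faster than 0.7 m/s with no finger on it ((contact force between the fingers and recorder below 0.02 N and linear speed of recorder above 0.7 m/s) or (contact force between the fingers and beltpack below 0.02 N and linear speed of beltpack above 0.7 m/s) or (contact force between the fingers and footswitch below 0.02 N and linear speed of footswitch above 0.7 m/s) or (contact force between the fingers and dial below 0.02 N and linear speed of dial above 0.7 m/s)).
It fails at once if the cup is pushed more than 40 mm away or knocked over (distance of cup_mid from where it was at the start of the episode above 0.04 m or angle between cup_mid's own z axis and vertical above 0.6 rad).
It fails at once if the tin is pushed more than 40 mm away or knocked over (distance of tin_mid from where it was at the start of the episode above 0.04 m or angle between tin_mid's own z axis and vertical above 0.6 rad).
It also fails if it takes over 112 s, if anything falls off the work surface, if the arm or the gripper's body presses on something with over 40 N, if the wrist force passes 120 N, or if a joint passes its speed limit or range.

## Working session

There is one attempt and no reset: what is moved stays moved. The work goes in short steps, each a Python script; the robot and the scene stay as the last script left them, time stands still between calls to the robot, and variables do not carry over. Pictures are saved under pics/ and viewed, at most 14 in all, crops included, and the job is handed in when it is done.

```bash
ls; mkdir -p pics; python3 - <<'E'
from workcell import env
import cv2, numpy as np
for n in("top","scene"):
    im=env.read_camera(n); cv2.imwrite(f"pics/{n}0.png",im)
    c=env.camera_info(n); print(n,np.round(c["K"],1).tolist(),np.round(c["R"],4).tolist(),np.round(c["t"],1))
print(env.current_time(),env.current_orientation(),env.current_gripper_width())
E
```

```text
pics
top [[392.7, 0.0, 313.8], [0.0, 392.7, 194.4], [0.0, 0.0, 1.0]] [[0.1002, -0.995, 0.0011], [-0.9704, -0.098, -0.2206], [0.2196, 0.021, -0.9754]] [  68.2  481.1 1363.5]
scene [[489.2, 0.0, 317.4], [0.0, 489.2, 199.0], [0.0, 0.0, 1.0]] [[0.3944, 0.9189, -0.0035], [0.5499, -0.2391, -0.8003], [-0.7362, 0.3137, -0.5996]] [-252.  -187.6 1768.3]
0.1 [-1.79907037e+02  6.76865411e-03  2.14210348e+01] 85.3861485812582
```

View pics/top0.png

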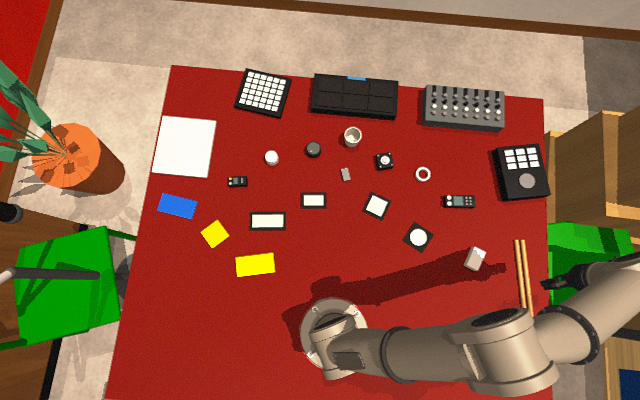

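View pics/scene0.png

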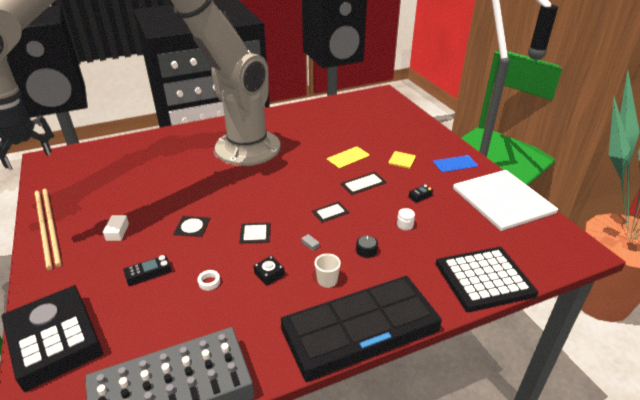

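The top view shows the black things at (459,201), (237,181), (385,160) and (313,149). The pads are at (268,221), (313,200), (377,206) and (418,237), the cup is at (352,136) and the tin at about (271,157). Next I'll enlarge these areas to confirm.

```bash
python3 - <<'E'
import cv2
a=cv2.imread("pics/top0.png")[120:260,220:480]; b=cv2.imread("pics/scene0.png")[165:295,115:435]
cv2.imwrite("pics/c1.png",cv2.resize(a,None,fx=3,fy=3,interpolation=cv2.INTER_CUBIC))
cv2.imwrite("pics/c2.png",cv2.resize(b,None,fx=2.5,fy=2.5,interpolation=cv2.INTER_CUBIC))
E
```

```text
(no output)
```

View pics/c1.png

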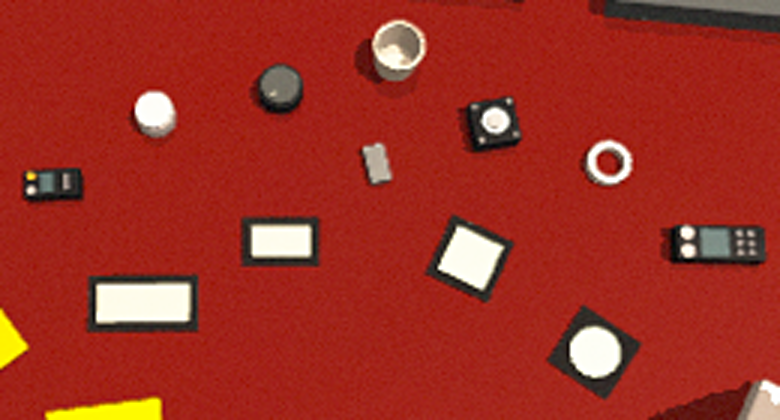

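View pics/c2.png

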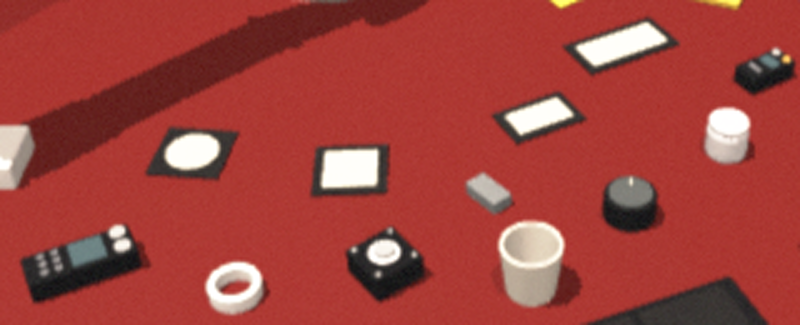

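In the crops, the top view has the recorder at (459,201), with two capsules and six buttons. The belt-pack is at (237,181), with a screen and two sockets. The footswitch is at (385,160), a square box with a steel button, and the dial is at (313,149), a dark round puck. The white ring, grey block and white eraser are decoys. The black-edged pads with pale fill are the real ones: long (268,221), short (313,200), square (377,206) and round (418,237). The blue and yellow sheets are not meant. Now I'll measure.

```bash
cat > h.py <<'E'
import cv2, numpy as np
from workcell import env
def ray(n,uv,z):
    c=env.camera_info(n);K,R,t=map(np.array,(c["K"],c["R"],c["t"]))
    uv=np.atleast_2d(np.asarray(uv,float)); C=-R.T@t
    d=(R.T@np.linalg.inv(K)@np.c_[uv,np.ones(len(uv))].T).T
    return (C+d*((z-C[2])/d[:,2])[:,None])[:,:2]
def proj(n,X):
    c=env.camera_info(n);p=np.array(c["K"])@(np.array(c["R"])@np.array(X,float)+np.array(c["t"]));return p[:2]/p[2]
def mask(im,pale):
    im=cv2.GaussianBlur(im,(0,0),0.6).astype(int)
    if pale: return (im.min(2)>140).astype(np.uint8)
    return (im[...,2]-im[...,1]<45).astype(np.uint8)
def find(n,im,uv,z,pale=False):
    """contour nearest uv -> centre, yaw of long side, side lengths, on plane z"""
    cs,_=cv2.findContours(mask(im,pale),cv2.RETR_EXTERNAL,cv2.CHAIN_APPROX_NONE)
    best=None
    for c in cs:
        if cv2.contourArea(c)<60: continue
        m=cv2.moments(c);p=np.array([m['m10'],m['m01']])/m['m00'];d=np.hypot(*(p-uv))
        if d<25 and (best is None or d<best[0]): best=(d,c,p)
    if best is None: return None
    _,c,p=best
    w=ray(n,c[:,0],z).astype(np.float32)
    (_,(a,b),th)=cv2.minAreaRect(w)
    if a<b: th+=90;a,b=b,a
    th=(th+90)%180-90
    return ray(n,p,z)[0],th,(a,b),p
T={"recorder":((459,201),14),"beltpack":((237,181),13),"footswitch":((385,160),18),"dial":((313,149),17),
"pad_long":((268,221),4),"pad_short":((313,200),4),"pad_square":((377,206),4),"pad_round":((418,237),4),"cup":((352,136),31),"tin":((271,157),22)}
E
python3 - <<'E'
from h import *
top=cv2.imread("pics/top0.png");sc=cv2.imread("pics/scene0.png")
for k,(uv,z) in T.items():
    for pale in ([True,False] if 'pad' in k else [False]):
        r=find("top",top,uv,z,pale)
        g=proj("scene",[*r[0],z]); s=find("scene",sc,g,z,pale)
        print(k,pale,*[(np.round(q[0],1).tolist(),round(q[1],1),np.round(q[2]).tolist()) for q in (r,s) if q])
E
```

```text
recorder False ([508.8, -417.5], -84.2, [117.0, 45.0]) ([509.5, -418.8], -84.2, [109.0, 73.0])
beltpack False ([502.2, 406.7], -82.1, [67.0, 39.0]) ([503.5, 405.1], -80.9, [88.0, 56.0])
footswitch False ([634.1, -132.4], 14.7, [63.0, 62.0]) ([638.7, -134.3], 15.9, [81.0, 68.0])
dial False ([654.3, 137.9], 5.8, [60.0, 53.0]) ([656.9, 136.8], -28.8, [85.0, 56.0])
pad_long True ([367.5, 278.8], -84.2, [112.0, 41.0]) ([368.3, 276.6], -83.5, [116.0, 51.0])
pad_long False ([367.6, 277.2], -84.2, [132.0, 63.0]) ([371.5, 273.8], -83.8, [134.0, 68.0])
pad_short True ([463.4, 116.5], -84.2, [71.0, 34.0]) ([462.0, 117.2], -83.4, [75.0, 43.0])
pad_short False ([461.3, 118.0], -84.2, [90.0, 53.0]) ([465.2, 115.1], -83.8, [92.0, 60.0])
pad_square True ([464.1, -118.4], 68.2, [61.0, 60.0]) ([465.2, -119.2], 66.5, [64.0, 61.0])
pad_square False ([463.8, -118.2], -20.0, [82.0, 82.0]) ([468.8, -119.4], -18.7, [83.0, 81.0])
pad_round True ([363.0, -277.1], 2.7, [59.0, 58.0]) ([363.7, -277.2], 42.2, [61.0, 61.0])
pad_round False ([362.1, -275.8], 61.2, [82.0, 81.0]) ([367.3, -277.9], 61.3, [83.0, 83.0])
cup False ([716.2, -5.0], -38.4, [74.0, 63.0]) ([706.7, -2.3], -23.4, [112.0, 62.0])
tin False ([603.9, 291.1], 6.9, [55.0, 45.0]) ([603.1, 290.4], -35.4, [98.0, 46.0])
```

Both views agree to within a few mm. I'll pick and place the recorder first.

```bash
cat >> h.py <<'E'
def yawfor(p,z,phis):
    """down-pointing orientation closing along one of phis (deg), nearest joint solution that also works at z"""
    q0=np.array(env.current_joints());best=None
    for f in phis:
        for y in (f+90,f-90):
            y=(y+180)%360-180
            q=env.inverse_kinematics([*p,150],[180,0,y]); q2=env.inverse_kinematics([*p,z],[180,0,y])
            if q is None or q2 is None: continue
            d=np.abs(np.array(q)-q0).max()
            if best is None or d<best[0]: best=(d,[180,0,y])
    return best and best[1]
def pick(p,phis,z=20,grip=40):
    o=yawfor(p,z,phis); print("pick yaw",o)
    env.movep([*p,150],o)
    env.servo_line([*p,60],vel=200)
    hit=env.servo_line([*p,z],vel=80,contact_N=8)
    env.close(grip); print("hit",hit,"z",env.current_position()[2],"w",env.current_gripper_width(),"F",env.current_grip_force())
    env.servo_line([*p,150],vel=150); print("lifted w",env.current_gripper_width(),"t",env.current_time())
def place(p,phis,z=20):
    o=yawfor(p,z,phis); print("place yaw",o)
    env.movep([*p,150],o)
    env.servo_line([*p,z+14],vel=120)
    env.sleep(.2)
    hit=env.servo_line([*p,z+1],vel=15,contact_N=4)
    print("hit",hit,"z",env.current_position()[2]); env.sleep(.2)
    env.open(); env.servo_line([*p,150],vel=200); print("t",env.current_time())
E
python3 - <<'E'
from h import *
pick((509.1,-418),[6])
place((367.9,277.5),[6.2])
cv2.imwrite("pics/top1.png",env.read_camera("top"))
E
```

```text
pick yaw [180, 0, 96]
hit False z 20.670489861876945 w 43.778643924782926 F 41.44133448600769
lifted w 42.95419104102545 t 4.15
place yaw [180, 0, -83.8]
hit True z 24.578171583356163
t 10.0833
```

View pics/top1.png

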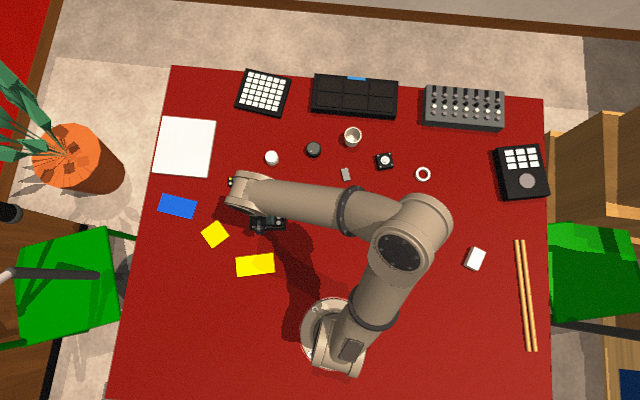

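The recorder was picked at (459,201) and set down on the long pad at (268,221). The arm partly hides it. Next I'll do the belt-pack, footswitch and dial.

```bash
python3 - <<'E'
from h import *
pick((502.8,406),[8])
place((462.5,117),[6.2])
pick((636,-133.2),[15.2,-74.8])
place((464.7,-118.8),[-21.2,68.8])
pick((655.4,137.4),[0,30,60,90,120,150])
place((363.4,-277.2),[0,30,60,90,120,150])
env.movep([480,-480,250],[180,0,env.current_orientation()[2]])
top=env.read_camera("top");sc=env.read_camera("scene")
cv2.imwrite("pics/top2.png",top);cv2.imwrite("pics/scene2.png",sc)
cv2.imwrite("pics/c3.png",cv2.resize(top[120:260,220:480],None,fx=3,fy=3,interpolation=cv2.INTER_CUBIC))
cv2.imwrite("pics/c4.png",cv2.resize(sc[165:295,115:435],None,fx=2.5,fy=2.5,interpolation=cv2.INTER_CUBIC))
print(env.current_time())
E
```

```text
pick yaw [180, 0, -82]
hit False z 20.548693478658727 w 35.25653317948101 F 41.319555044174194
lifted w 35.751934571589864 t 13.6917
place yaw [180, 0, -83.8]
hit True z 24.444750452137217
t 18.3083
pick yaw [180, 0, -74.8]
hit False z 20.68826671391382 w 57.39320992203547 F 44.57752168178558
lifted w 57.750108905353045 t 22.1167
place yaw [180, 0, -111.2]
hit True z 24.590889294763475
t 26.175
pick yaw [180, 0, -60]
hit False z 20.791426925812626 w 56.81362930508399 F 43.18690359592438
lifted w 56.96567564114102 t 30.0333
place yaw [180, 0, -150]
hit True z 24.677394008895348
t 35.2
36.3
```

View pics/c3.png

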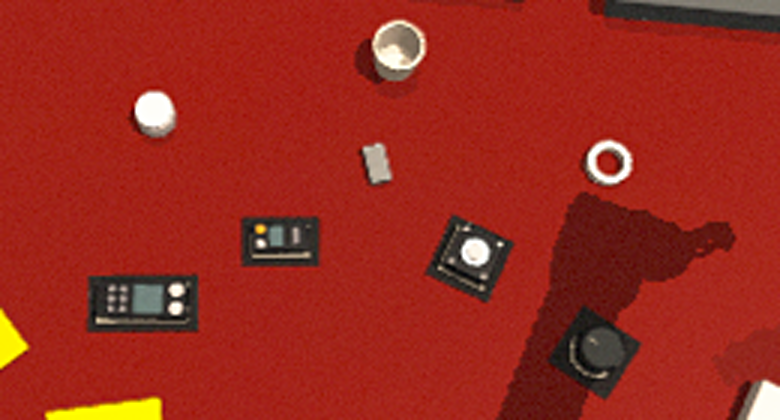

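View pics/c4.png

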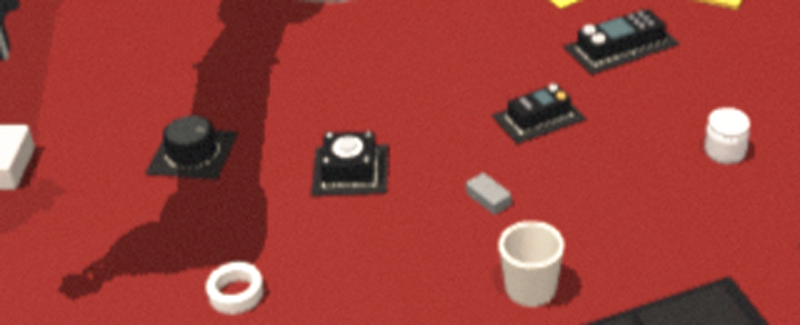

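The crops show all four on their pads, with thin pale rims visible around them; the footswitch rim shows mostly on one side. I'll check the offsets numerically.

```bash
python3 - <<'E'
from h import *
top=cv2.imread("pics/top2.png");sc=cv2.imread("pics/scene2.png")
P={"footbutton":(464.7,-118.8,41)}
for n,im in(("top",top),("scene",sc)):
    g=proj(n,P["footbutton"])
    m=(cv2.GaussianBlur(im,(0,0),.6).min(2)>150).astype(np.uint8)
    _,_,st,ce=cv2.connectedComponentsWithStats(m)
    i=np.argmin(np.hypot(*(ce-g).T)); print(n,"button",st[i,4],ray(n,ce[i],41)[0])
    # dark bodies: expected silhouette centres vs. predicted box outlines for side-by-side viewing
    big=cv2.resize(im,None,fx=6,fy=6,interpolation=cv2.INTER_CUBIC);tiles=[]
    for (x,y,z0,h,lx,ly,th) in((367.9,277.5,4,28,44,110,6),(462.5,117,4,26,36,70,6),(464.7,-118.8,4,32,58,58,-21.5),(363.4,-277.2,4,32,58,58,None)):
        for z,col in((z0+h,(0,255,0)),):
            if th is None: pts=[(x+29*np.cos(a),y+29*np.sin(a),z) for a in np.linspace(0,6.28,40)]
            else:
                c,s=np.cos(np.radians(th)),np.sin(np.radians(th))
                pts=[(x+c*a*lx/2-s*b*ly/2,y+s*a*lx/2+c*b*ly/2,z) for a,b in((1,1),(1,-1),(-1,-1),(-1,1))]
            q=np.array([(proj(n,p)+.5)*6 for p in pts]).astype(np.int32); cv2.polylines(big,[q],True,col,1)
        u,v=(proj(n,(x,y,20))*6).astype(int); tiles.append(big[v-140:v+140,u-190:u+190])
    cv2.imwrite(f"pics/chk_{n}.png",np.vstack([np.hstack(tiles[:2]),np.hstack(tiles[2:])]))
E
```

```text
top button 66 [ 463.48379321 -118.63324957]
scene button 80 [ 471.06049505 -120.84795463]
```

View pics/chk_top.png

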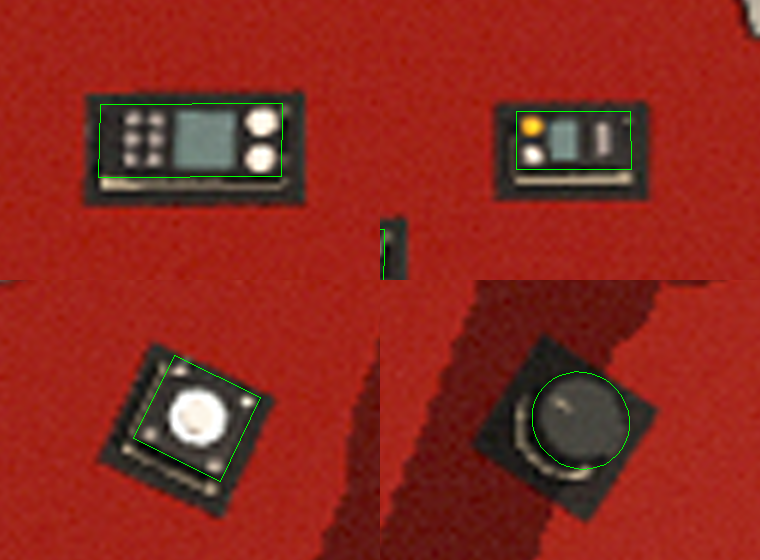

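View pics/chk_scene.png

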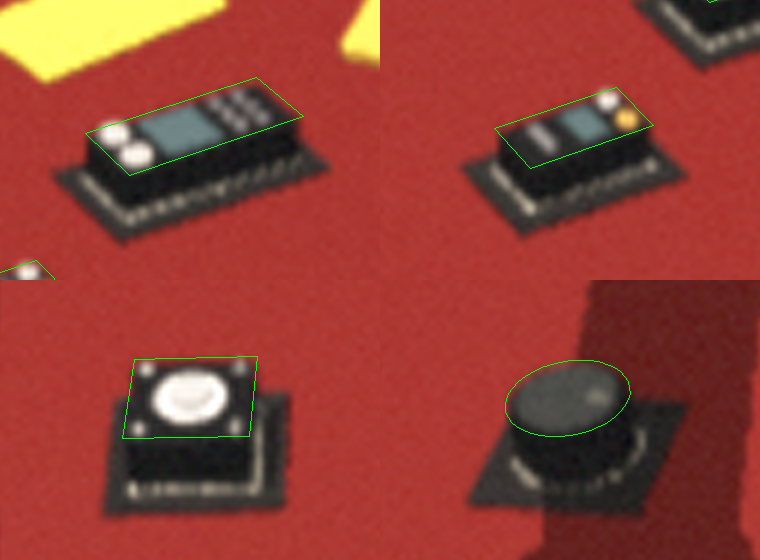

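All four outlines match in both views to within a few mm. The cup and tin have not moved, and the arm is clear at about 36 s. I'm handing the job in.

```bash
python3 -c "
from workcell import env
print(env.hand_in())"
```

```text
the job is handed in; nothing more can be done
None
```

The recorder, belt-pack, footswitch and volume control are each on their own pad, squared up and centred to within a few mm by my camera check; the cup and tin are where they stood, and I handed the job in at about 36 s (the verdict was not shown).

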